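# Find the instrument case that rattles and hold it out over the hand-over mat

## Task

Swing the arm of the magnifier away to your left, a good 45 degrees past the line that points straight at you, so that it is clear of the mat and the three closed metal instrument cases. One of the cases has a part come loose inside: pick them up one at a time and shake or tip each until you have felt the one that rattles, putting silent ones back down flat on the worktop, and disturb nothing else. Finish while holding the rattling case, after it has been shaken, still and level in the gripper over the middle of the hand-over mat, 10 to 30 cm up; do not put it down.

Things in the scene. Friction and masses are not known exactly. Their poses are not given: they have to be found in the camera images.
- case_1: closed plain metal instrument case, 130 (its x) x 50 (y) x 46 mm (z), rounded edges, dark seam, small latch on the -x end, long side roughly away from the robot; origin: centre of the underside. Sealed. 0.15 to 0.27 kg empty, at random. One of the three, which cannot be seen and changes each time, holds a loose steel slug; the other two are empty
- case_1_floor: the inside floor of case_1 (fixed to it, origin as case_1). In one case a slug, 30 mm across, 30 mm high, 0.14 to 0.21 kg, lies on it, in the middle at first; it slides at about 12 to 18 degrees of tip and stays where it slid when level again
- case_1_walls: the inside walls and lid of case_1 (fixed to it, origin as case_1), touched by the slug only. The slug can slide 44 mm each way along x, 5 mm along y. Felt at the wrist as knocks, or as a moment that differs by 0.12 to 0.18 N m (about the case's y, case level) between slug at one end and at the other
- case_2: closed plain metal instrument case, 130 (its x) x 50 (y) x 46 mm (z), rounded edges, dark seam, small latch on the -x end, long side roughly away from the robot; origin: centre of the underside. Sealed. 0.15 to 0.27 kg empty, at random. One of the three, which cannot be seen and changes each time, holds a loose steel slug; the other two are empty
- case_2_floor: the inside floor of case_2 (fixed to it, origin as case_2). In one case a slug, 30 mm across, 30 mm high, 0.14 to 0.21 kg, lies on it, in the middle at first; it slides at about 12 to 18 degrees of tip and stays where it slid when level again
- case_2_walls: the inside walls and lid of case_2 (fixed to it, origin as case_2), touched by the slug only. The slug can slide 44 mm each way along x, 5 mm along y. Felt at the wrist as knocks, or as a moment that differs by 0.12 to 0.18 N m (about the case's y, case level) between slug at one end and at the other
- case_3: closed plain metal instrument case, 130 (its x) x 50 (y) x 46 mm (z), rounded edges, dark seam, small latch on the -x end, long side roughly away from the robot; origin: centre of the underside. Sealed. 0.15 to 0.27 kg empty, at random. One of the three, which cannot be seen and changes each time, holds a loose steel slug; the other two are empty
- case_3_floor: the inside floor of case_3 (fixed to it, origin as case_3). In one case a slug, 30 mm across, 30 mm high, 0.14 to 0.21 kg, lies on it, in the middle at first; it slides at about 12 to 18 degrees of tip and stays where it slid when level again
- case_3_walls: the inside walls and lid of case_3 (fixed to it, origin as case_3), touched by the slug only. The slug can slide 44 mm each way along x, 5 mm along y. Felt at the wrist as knocks, or as a moment that differs by 0.12 to 0.18 N m (about the case's y, case level) between slug at one end and at the other
- swing (a joint): angle of the magnifier's swing arm about its upright hinge, rad: 0 = the arm points straight towards the robot (-x), positive = swung to the robot's left (+y), negative = to its right, over the cases; stops at +-1.15; it stays where it is left, light friction (about 0.5 N at the grip post)
- magnifier_hinge (a point): point on the upright hinge axis of the magnifier, on top of its post, 166 mm above the worktop; round foot 84 mm across below it
- magnifier_grip (a point): the upright round grip post at the free end of the swing arm, 250 mm from the hinge axis: 15 mm diameter, standing from 177 to 225 mm above the worktop; this point is on its axis at 205 mm height. The white lens ring (112 mm over all, centre 190 mm from the hinge) and arm lie at about 166 mm height, 16 mm thick
- mat: thin plain grey hand-over mat, 100 (x) x 140 (y) x 2 mm, fixed flat on the worktop towards the back; origin: centre of its underside
- oximeter: finger oximeter, 34 x 58 x 30 mm, loose bystander, stands left of the cases; origin: centre of the underside
- stapler: stapler, 135 x 36 x 47 mm, loose bystander right of the cases; origin: centre of the underside
- rubber_stamp: rubber stamp, 24 x 48 x 67 mm, loose bystander standing upright behind the cases; origin: centre of the underside
Things that resemble listed ones, but are neither listed nor needed, are in the scene too. What is shaped like the case_3 but purple is not meant.

How it is judged:
On the way, in this order (a step that is already met when the one before it is completed fails the run):
1. the magnifier arm is swung to the left, clear of the cases and mat (joint over 0.6 rad) (value of joint swing above 0.6 rad), for 0.1 s.
2. the case with the loose part has been lifted and shaken or tipped so that its contents strike the inside walls (((height (world z) of case_1 above 0.03 m and contact force between case_1_walls and anything else above 0.12 N) or (height (world z) of case_2 above 0.03 m and contact force between case_2_walls and anything else above 0.12 N) or (height (world z) of case_3 above 0.03 m and contact force between case_3_walls and anything else above 0.12 N))).
At the end, for the whole second after the job is handed in: The case with the loose part is held in the fingers, underside 80 to 320 mm up, centre within 50 mm of the mat centre seen from above, level within 0.25 rad, still; the other two lie flat on the worktop, untouched, at rest; magnifier arm left of 0.55 rad (value of joint swing above 0.55 rad and ((contact force between case_1_floor and anything else above 0.3 N and height (world z) of case_1 between 0.08 and 0.32 m and horizontal distance between case_1 and mat below 0.05 m and angle between case_1's own z axis and vertical below 0.25 rad and linear speed of case_1 below 0.04 m/s and contact force between the fingers and case_1 above 1 N and height (world z) of each of case_2, case_3 below 0.012 m and angle between each of case_2, case_3's own z axis and vertical below 0.12 rad and contact force between the fingers and case_2 below 0.2 N and linear speed of each of case_2, case_3 below 0.03 m/s and contact force between the fingers and case_3 below 0.2 N) or (contact force between case_2_floor and anything else above 0.3 N and height (world z) of case_2 between 0.08 and 0.32 m and horizontal distance between case_2 and mat below 0.05 m and angle between case_2's own z axis and vertical below 0.25 rad and linear speed of case_2 below 0.04 m/s and contact force between the fingers and case_2 above 1 N and height (world z) of each of case_1, case_3 below 0.012 m and angle between each of case_1, case_3's own z axis and vertical below 0.12 rad and contact force between the fingers and case_1 below 0.2 N and linear speed of each of case_1, case_3 below 0.03 m/s and contact force between the fingers and case_3 below 0.2 N) or (contact force between case_3_floor and anything else above 0.3 N and height (world z) of case_3 between 0.08 and 0.32 m and horizontal distance between case_3 and mat below 0.05 m and angle between case_3's own z axis and vertical below 0.25 rad and linear speed of case_3 below 0.04 m/s and contact force between the fingers and case_3 above 1 N and height (world z) of each of case_1, case_2 below 0.012 m and angle between each of case_1, case_2's own z axis and vertical below 0.12 rad and contact force between the fingers and case_1 below 0.2 N and linear speed of each of case_1, case_2 below 0.03 m/s and contact force between the fingers and case_2 below 0.2 N))); the arm keeps its last pose, push and grip.
It fails at once if the oximeter is pushed more than 40 mm from its place or tipped over (distance of oximeter from where it was at the start of the episode above 0.04 m or angle between oximeter's own z axis and vertical above 0.6 rad).
It fails at once if the stapler is pushed more than 40 mm from its place or tipped over (distance of stapler from where it was at the start of the episode above 0.04 m or angle between stapler's own z axis and vertical above 0.6 rad).
It fails at once if the rubber stamp is pushed more than 40 mm from its place or tipped over (distance of rubber_stamp from where it was at the start of the episode above 0.04 m or angle between rubber_stamp's own z axis and vertical above 0.6 rad).
It also fails if it takes over 72 s, if anything falls off the work surface, if the arm or the gripper's body presses on something with over 40 N, if the wrist force passes 120 N, or if a joint passes its speed limit or range.

## Robot

A 7-joint arm with a two-finger parallel gripper is mounted at the origin on a cart in front of the work surface, level with it; the furniture and walls round the work are solid. World frame = base frame: x ahead of the robot, y to its left, z up, the work surface at z = 0. Lengths are in m, angles in rad, forces in N, time in s.
With the tool pointing down it reaches from about 0.4 to 0.85 m from the base axis. Payload 10.4 kg.
Tool frame: the origin (TCP) lies at the very end of the fingers, on their centre line; the grasp point (between the pads) lies 19 mm behind it; z points along the fingers, y is the line along which they close (so a half turn about z gives the same grasp; the last joint's range is limited). The gripper opens to 87 mm and grips with 3 to 60 N. Pads are 19 mm wide; open, the fingers measure 117 mm over their backs; the gripper's body (75 mm by 190 mm) begins 51 mm behind the grasp point.
Start: joints at [1.155, 0.332, -0.065, 1.46, 0.022, 1.35, -0.088], TCP at [0.239, -0.577, 0.223] pointing down, gripper open.
Joint ranges: [-2.6, 2.6], [-0.5, 2.12], [-1.47, 1.34], [0.16, 2.42], [-1.27, 4.41], [0.06, 2.06], [-2.6, 2.6]. Speed limits (rad/s): [2.22, 2.22, 2.79, 2.79, 3.14, 3.14, 3.14].

## Interface

Orientations are given as a unit quaternion [x, y, z, w].
In Python, from bench import r gives the robot as it stands.
- The arm moves only by the tool jog_arm, called after "Request:" in YAML: its name, and indented under it one key for each argument. Schema: {"type":"object","properties":{"plan":{"type":"array","items":{"type":"array","items":{"type":"array","items":{"type":"number"},"minItems":5,"maxItems":5},"minItems":1,"maxItems":12},"minItems":1,"maxItems":1},"clamp_n":{"type":"number"},"only":{"type":"string"},"quiet":{"type":"boolean"},"lines":{"type":"string"}},"required":["plan"],"additionalProperties":false}. plan is a list that holds a single list of rows (three levels of brackets), with 1 to 12 rows, each of 5 numbers: dx, dy, dz in normalised numbers (1 is 0.6 m), then a turn about the tool's z in parts of the range, where 1.0 means pi/2 rad, then the finger opening in m; each row is the pose to reach, as a shift and turn from the pose commanded when the call began, along the tool's axes at that moment; what a row does not reach only later rows make up. A row lasts 1/10 s, in which the tool goes at most 0.05 m and 0.15 rad, less where a joint would pass 70% of its speed; a pose out of reach is approached as far as the arm can. The fingers move at their own pace and stop on an object; clamp_n is the grip in N (left out, the last holds). Time passes only in rows, so rows that do not move let the fingers close. The tool returns the time, the measured TCP pose, the force, the opening and the grip force at its end. only (a regular expression) keeps the lines of the reply that match it, lines (a string "A,B") keeps lines A to B, and quiet returns only ok. A shift or turn number past 1, either way, is cut back to 1. Input that does not fit is refused with a message, and nothing moves.
- r.read_state(): the state, without advancing time (a new reading comes with each control period).
- r.camera(name): name is "side" or "top"; returns a dict with "img" (400x640x3 uint8, red, green, blue), "fx", "fy", "cx", "cy" (pixels), "pose" (4x4, takes a point from camera to world coordinates). Camera axes: x right, y down, z forward; pixel columns grow to the right and rows downward; lengths in m; the calibration is good to about 2 mm. A picture is of the moment at which its call begins. There is no depth.
- r.close_job(): hands the job in; it is judged then, once.
Trained networks look in the newest picture that a camera, given by its name, has taken for a name from the list of things; names that differ only in an ending like _2 or _b are one class to them, and where a whole thing is asked for, a point or a joint stands for the part that bears it (a point fixed in the world has none). Each returns a list of dicts, best first, with "p" (0 to 1); they miss things now and then, are a little off and sometimes report something else, mostly with a low value. They report only what shows in the picture. A call takes as long as a camera call. They do not tell look-alikes from the thing itself.
- r.recognise(camera, label): "position" ([column, row] as shares, 0 to 1, of the picture: columns of its width, rows of its height, amid what is visible of it).
- r.regions_of(camera, label): "pixels" (400x640 bool, what is visible of it) and "position" ([column, row] as shares, 0 to 1, of the picture: columns of its width, rows of its height, amid what is visible of it).
The state is a dict: "time": time; "joint_positions": joint angles; "joint_vel": joint speeds; "joint_torque": joint torques, N m; "ee_pos": TCP position; "eef_rot": TCP orientation; "ft_force": force on the tool from outside, world axes, zero at the start; "torque": the same for the moment, N m; "width": finger opening in m; "grip_force": force on a finger pad.
Only numpy, scipy, OpenCV 4.12 (cv2) and the standard library are available. Lean on these libraries where they do the work, as an engineer would, in place of code of your own. Each camera call takes 0.05 s, during which the arm holds its last target. There are 200 camera calls.

## Working session

There is one attempt and no reset: what is moved stays moved. The work goes in short steps, Python scripts to look and compute and a tool call to move; the robot and the scene stay as the last step left them, time stands still between calls to the robot, and variables do not carry over. Pictures are saved under pics/ and viewed, at most 10 in all, crops included, and the job is handed in when it is done.

```bash
mkdir -p pics; ls; python3 - <<'E'
from bench import r
import cv2,numpy as np
s=r.read_state()
print({k:np.round(v,3).tolist() for k,v in s.items()})
for c in("side","top"):
    d=r.camera(c); cv2.imwrite(f"pics/{c}0.png",d["img"][:,:,::-1]); print(c,d["fx"],d["fy"],d["cx"],d["cy"],np.round(d["pose"],4).tolist())
    for l in["case_1","magnifier_grip","swing","magnifier_hinge","mat","oximeter","stapler","rubber_stamp"]:
        try: print(l,[(round(q["p"],2),np.round(np.array(q["position"])*[640,400],1).tolist()) for q in r.recognise(c,l)])
        except Exception as e: print(l,e)
E
```

```text
pics
{'time': 0.0, 'joint_positions': [1.155, 0.333, -0.065, 1.461, 0.022, 1.35, -0.088], 'joint_vel': [0.0, -0.0, 0.0, -0.0, 0.0, 0.0, 0.001], 'joint_torque': [-0.0, -62.324, 0.025, -38.99, -0.061, 0.04, 0.0], 'ee_pos': [0.239, -0.577, 0.222], 'eef_rot': [0.981, 0.195, -0.0, -0.001], 'ft_force': [0.511, 0.129, 0.308], 'torque': [-0.046, 0.045, 0.015], 'grip_force': 0.0, 'width': 0.087}
side 423.62987299821367 423.62987299821367 321.7854884219439 193.55206810906174 [[-0.9786, -0.1321, 0.1575, 0.3445], [-0.2051, 0.5801, -0.7883, 0.8596], [0.0127, -0.8038, -0.5948, 0.9754], [0.0, 0.0, 0.0, 1.0]]
case_1 [(0.92, [345.1, 246.6]), (0.76, [349.0, 215.9]), (0.68, [344.3, 268.3]), (0.65, [349.2, 170.3])]
magnifier_grip [(0.73, [312.0, 232.8])]
swing [(0.67, [309.8, 235.2])]
magnifier_hinge [(0.97, [285.8, 246.1])]
mat [(0.66, [288.3, 250.4])]
oximeter [(0.79, [346.4, 303.3])]
stapler [(0.7, [361.8, 196.0])]
rubber_stamp [(0.52, [308.8, 234.8]), (0.22, [359.4, 195.5])]
top 432.9944760133132 432.9944760133132 318.27853044560374 196.50315100644406 [[-0.017, -0.9974, 0.0695, 0.4702], [-0.9994, 0.0149, -0.0314, -0.1921], [0.0303, -0.07, -0.9971, 1.2274], [0.0, 0.0, 0.0, 1.0]]
case_1 [(0.93, [289.7, 224.7]), (0.93, [436.7, 207.6]), (0.87, [335.8, 218.8]), (0.76, [253.7, 241.3])]
magnifier_grip [(0.59, [235.9, 193.1])]
swing [(0.81, [234.9, 190.3])]
magnifier_hinge [(0.82, [234.5, 188.1])]
mat [(0.83, [277.2, 162.6])]
oximeter [(0.48, [202.2, 239.7])]
stapler [(0.68, [391.0, 233.9])]
rubber_stamp [(0.44, [331.6, 179.7])]
```

```bash
python3 - <<'E'
import cv2
a=cv2.imread("pics/top0.png")[110:300,150:480]; cv2.imwrite("pics/topc.png",cv2.resize(a,None,fx=2.4,fy=2.4,interpolation=2))
a=cv2.imread("pics/side0.png")[130:340,200:460]; cv2.imwrite("pics/sidec.png",cv2.resize(a,None,fx=2.8,fy=2.8,interpolation=2))
E
```

```text
(no output)
```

View pics/topc.png

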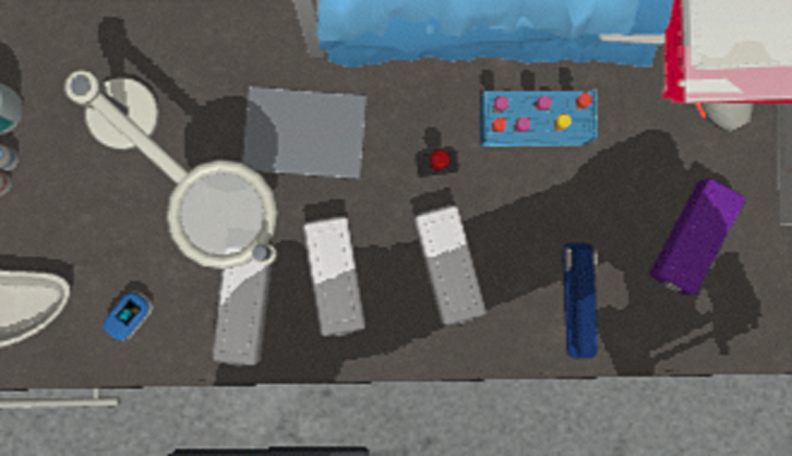

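View pics/sidec.png

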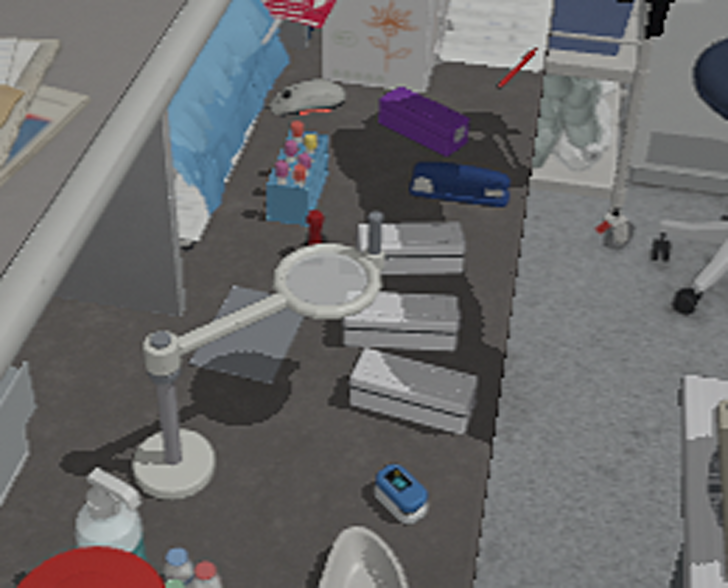

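The top view (crop scale 2.4, offset 150,110) shows the magnifier hinge at crop (80,86), the grip post at (263,252) and the mat at (305,132). The three cases are centred at about (240,310), (335,277) and (450,265), with the purple look-alike at (698,237). The side view shows the grip post at crop (375,217–250), above the farthest case.

```bash
cat > h.py <<'E'
from bench import r
import cv2,numpy as np
from scipy.spatial.transform import Rotation as R
def ray(d,p):
    v=d["pose"][:3,:3]@[(p[0]-d["cx"])/d["fx"],(p[1]-d["cy"])/d["fy"],1]
    return d["pose"][:3,3],v/np.linalg.norm(v)
def plane(d,p,z):
    o,v=ray(d,p); return o+v*(z-o[2])/v[2]
def tri(d1,p1,d2,p2):
    (a,u),(b,w)=ray(d1,p1),ray(d2,p2)
    s=np.linalg.lstsq(np.c_[u,-w],b-a,rcond=None)[0]
    A,B=a+u*s[0],b+w*s[1]; return (A+B)/2,np.linalg.norm(A-B)
def regs(c,l,zp):
    d=r.camera(c)
    for q in r.regions_of(c,l):
        m=q["pixels"].astype(np.uint8)
        cs=max(cv2.findContours(m,0,cv2.CHAIN_APPROX_NONE)[0],key=cv2.contourArea)
        P=np.array([plane(d,p,zp)[:2] for p in cs[:,0,:].astype(float)])*1000
        (cx,cy),(w,h),a=cv2.minAreaRect(P.astype(np.float32))
        if w<h: w,h,a=h,w,a+90
        a=(a+90)%180-90
        print(l,round(q["p"],2),"ctr",round(cx,1),round(cy,1),"size",round(w,1),round(h,1),"long-axis deg",round(a,1))
def tool(dx,dy,dz):
    s=r.read_state(); return R.from_quat(s["eef_rot"]).inv().apply([dx,dy,dz])
E
python3 - <<'E'
from h import *
T=r.camera("top");S=r.camera("side")
t=lambda x,y:(x/2.4+150,y/2.4+110)
s=lambda x,y:(x/2.8+200,y/2.8+130)
f=lambda n,a,b:print(n,[np.round(k,3).tolist() for k in tri(T,t(*a),S,s(*b))])
f("grip top",(263,252),(375,217)); f("hinge",(80,86),(160,338)); f("foot",(120,113),(173,460))
f("A near-left-bottom corner",(214,361),(470,425));f("A nr",(260,364),(476,372))
f("B nl",(322,335),(458,338));f("B nr",(364,328),(457,295));f("B fl",(305,223),(345,322))
f("C nl",(444,325),(465,262));f("C nr",(484,316),(463,222));f("C fr",(457,206),(358,228))
f("mat nl",(243,175),(190,360));f("mat nr",(360,178),(268,382))
f("stamp",(440,158),(315,213)); f("oxi",(128,315),(402,485))
for z,l in((.046,"case_1"),(.002,"mat"),(.03,"oximeter"),(.047,"stapler"),(.067,"rubber_stamp")):regs("top",l,z)
E
```

```text
grip top [[0.498, -0.087, 0.217], 0.002]
hinge [[0.669, 0.098, 0.185], 0.002]
foot [[0.67, 0.1, 0.012], 0.003]
A near-left-bottom corner [[0.378, -0.009, 0.017], 0.007]
A nr [[0.377, -0.064, 0.041], 0.002]
B nl [[0.406, -0.134, 0.02], 0.005]
B nr [[0.414, -0.182, 0.042], 0.005]
B fl [[0.535, -0.116, 0.035], 0.005]
C nl [[0.415, -0.275, 0.015], 0.005]
C nr [[0.425, -0.319, 0.043], 0.006]
C fr [[0.553, -0.291, 0.032], 0.003]
mat nl [[0.641, -0.033, 0.027], 0.096]
mat nr [[0.624, -0.175, -0.146], 0.036]
stamp [[0.605, -0.271, 0.063], 0.004]
oxi [[0.433, 0.088, 0.021], 0.004]
case_1 0.87 ctr 438.1 -43.7 size 120.1 54.4 long-axis deg -8.2
case_1 0.87 ctr 515.4 -564.0 size 141.0 64.1 long-axis deg -30.0
case_1 0.63 ctr 476.5 -148.5 size 134.4 50.5 long-axis deg 8.7
case_1 0.61 ctr 487.6 -280.0 size 137.2 54.0 long-axis deg 14.6
mat 0.96 ctr 648.3 -113.4 size 141.1 98.7 long-axis deg 83.8
oximeter 0.77 ctr 436.8 87.4 size 58.1 37.5 long-axis deg -41.0
stapler 0.75 ctr 446.9 -427.4 size 131.1 40.8 long-axis deg 0.8
rubber_stamp 0.45 ctr 603.0 -266.0 size 45.6 27.2 long-axis deg -82.6
```

The rows are not in the units I measure in: shifts go in shares of 0.6 m and turns go in shares of pi/2 rad. I convert before sending: 0.426 m / 0.6 = 0.71, 0.04 m / 0.6 = 0.0667, 0.39 rad / 1.5708 = 0.2483.

Request:
jog_arm:
  plan:
    - [[0, 0, -0.075, 0.0637, 0.06], [0.0667, -0.055, -0.075, 0.1273, 0.06], [0.1333, -0.11, -0.075, 0.191, 0.06], [0.2, -0.1667, -0.075, 0.2483, 0.06], [0.2667, -0.2217, -0.075, 0.2483, 0.06], [0.3333, -0.2767, -0.075, 0.2483, 0.06], [0.4, -0.3333, -0.075, 0.2483, 0.06], [0.4667, -0.3867, -0.075, 0.2483, 0.06], [0.5333, -0.4417, -0.075, 0.2483, 0.06], [0.6, -0.5, -0.075, 0.2483, 0.06], [0.6667, -0.55, -0.075, 0.2483, 0.06], [0.71, -0.59, -0.075, 0.2483, 0.06]]
  clamp_n: 10

```text
time: 2.7
ee_pos: [0.4963, -0.0891, 0.2679]
eef_rot: [1.0, 0.001, 0.0, 0.0]
ft_force: [0.6, -1.1, 0.6]
width: 0.0598
grip_force: 0.0
```

Scaled: 0.078 m / 0.6 = 0.13, -0.001 m / 0.6 = -0.0017.

Request:
jog_arm:
  plan:
    - [[0.0017, -0.0017, 0.0667, 0, 0.06], [0.0017, -0.0017, 0.13, 0, 0.06], [0.0017, -0.0017, 0.13, 0, 0.06], [0.0017, -0.0017, 0.13, 0, 0.02], [0.0017, -0.0017, 0.13, 0, 0.02], [0.0017, -0.0017, 0.13, 0, 0.02]]
  clamp_n: 5

```text
time: 3.3
ee_pos: [0.4976, -0.0902, 0.1916]
eef_rot: [1.0, 0.001, 0.002, 0.0]
ft_force: [1.7, -0.1, -0.5]
width: 0.0435
grip_force: 0.0
```

```bash
python3 - <<'E'
from h import *
for c in("top","side"):
    d=r.camera(c); cv2.imwrite(f"pics/{c}1.png",d["img"][:,:,::-1])
a=cv2.imread("pics/top1.png")[100:300,130:430];b=cv2.imread("pics/side1.png")[160:360,200:500]
cv2.imwrite("pics/c1.png",cv2.resize(np.hstack([a,b]),(800,267)))
E
```

```text
(no output)
```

View pics/c1.png

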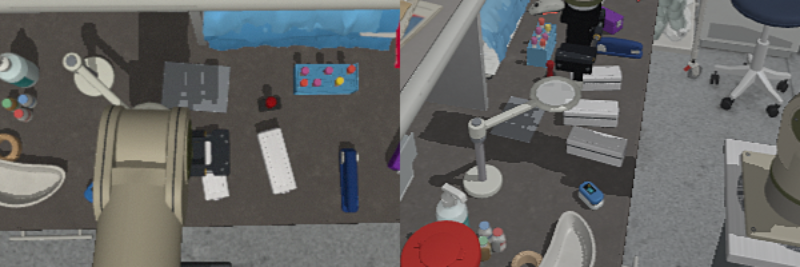

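Scaled: -0.189 m / 0.6 = -0.315, -0.139 m / 0.6 = -0.2317.

Request:
jog_arm:
  plan:
    - [[0, 0, 0, 0, 0.02], [-0.015, -0.0167, 0, 0, 0.02], [-0.0383, -0.05, 0, 0, 0.02], [-0.0583, -0.08, 0, 0, 0.02], [-0.08, -0.1167, 0, 0, 0.02], [-0.0983, -0.1533, 0, 0, 0.02], [-0.1117, -0.1917, 0, 0, 0.02], [-0.1233, -0.2317, 0, 0, 0.02], [-0.13, -0.2733, 0, 0, 0.02], [-0.1317, -0.315, 0, 0, 0.02]]

```text
time: 4.4
ee_pos: [0.4158, 0.1002, 0.1896]
eef_rot: [1.0, 0.002, 0.0, 0.001]
ft_force: [1.3, 0.6, -0.7]
width: 0.0202
grip_force: 0.0
```

Request:
jog_arm:
  plan:
    - [[0.0017, -0.0417, 0, 0, 0.02], [0.0083, -0.0833, 0, 0, 0.02], [0.0183, -0.1233, 0, 0, 0.02], [0.0333, -0.1617, 0, 0, 0.02], [0.0517, -0.2, 0, 0, 0.02], [0.0733, -0.235, 0, 0, 0.02], [0.1, -0.2683, 0, 0, 0.02], [0.1267, -0.2983, 0, 0, 0.02], [0.1433, -0.3167, 0, 0, 0.02], [0.1433, -0.3167, 0, 0, 0.02]]

```text
time: 5.4
ee_pos: [0.5019, 0.2908, 0.1892]
eef_rot: [1.0, 0.002, -0.001, -0.0]
ft_force: [0.3, -0.6, 0.2]
width: 0.0204
grip_force: 0.0
```

```bash
python3 - <<'E'
from h import *
d=r.camera("side");print([(q["p"],np.round(np.array(q["position"])*[640,400])) for q in r.recognise("side","magnifier_grip")])
cv2.imwrite("pics/side2.png",d["img"][:,:,::-1])
cv2.imwrite("pics/s2.png",cv2.resize(d["img"][160:400,180:480,::-1],None,fx=2,fy=2))
E
```

```text
[(0.75, array([322., 239.]))]
```

View pics/s2.png

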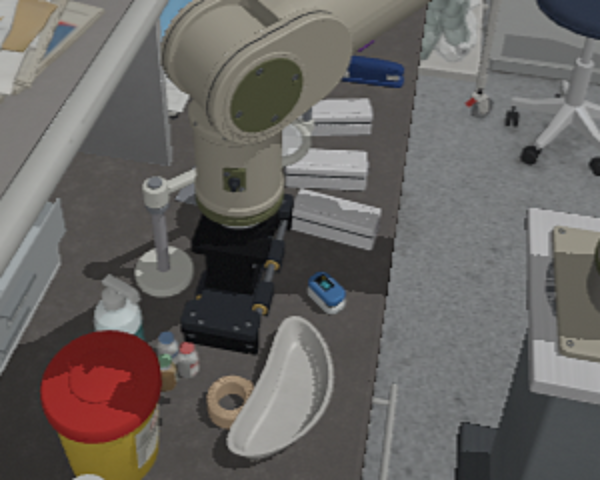

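The swing arm did not follow: the lens ring is still at crop (297,145), over the cases. I moved before the fingers had closed, so the post slipped past the pad. I'll rise and measure it again.

Scaled: -0.085 m / 0.6 = -0.1417, -0.08 m / 0.6 = -0.1333.

Request:
jog_arm:
  plan:
    - [[0, 0, -0.0667, 0, 0.087], [0, 0, -0.1333, 0, 0.087], [-0.0833, 0, -0.1417, 0, 0.087]]

```text
time: 5.8
ee_pos: [0.4574, 0.2883, 0.2789]
eef_rot: [1.0, -0.002, 0.003, -0.002]
ft_force: [-1.7, -0.0, 0.8]
width: 0.036
grip_force: 0.0
```

```bash
python3 - <<'E'
from h import *
d=r.camera("top");s=r.camera("side")
for c in("top","side"):
  print(c,[(q["p"],np.round(np.array(q["position"])*[640,400])) for l in("magnifier_grip","swing") for q in r.recognise(c,l)])
a=cv2.resize(d["img"][100:300,130:430,::-1],(600,400));b=cv2.resize(s["img"][160:260,250:400,::-1],(600,400))
cv2.imwrite("pics/c3.png",cv2.resize(np.hstack([a[:,200:],b[:,100:500]]),(800,400)))
E
```

```text
top [(0.8, array([239., 194.])), (0.65, array([252., 243.])), (0.58, array([239., 192.])), (0.35, array([280., 164.]))]
side [(0.65, array([289., 254.])), (0.59, array([281., 244.])), (0.68, array([359., 247.]))]
```

View pics/c3.png

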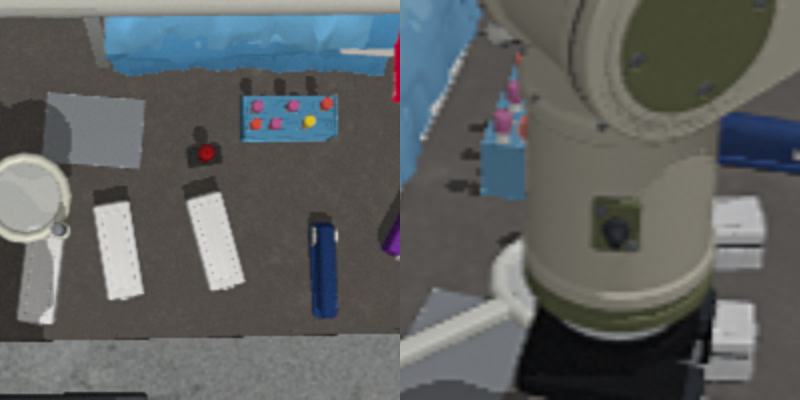

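The post is unmoved, at crop (60,230), which is px (260,215). I'll go back, and this time close fully before moving.

Scaled: 0.375 m / 0.6 = 0.625, 0.27 m / 0.6 = 0.45.

Request:
jog_arm:
  plan:
    - [[0.0067, 0.075, 0, 0, 0.05], [0.0167, 0.15, 0, 0, 0.05], [0.025, 0.225, 0, 0, 0.05], [0.0333, 0.3, 0, 0, 0.05], [0.0417, 0.375, 0, 0, 0.05], [0.05, 0.45, 0, 0, 0.05], [0.0583, 0.525, 0, 0, 0.05], [0.0667, 0.5917, 0, 0, 0.05], [0.0683, 0.625, 0, 0, 0.05], [0.0683, 0.625, 0, 0, 0.05]]

```text
time: 7.1
ee_pos: [0.4945, -0.0901, 0.2734]
eef_rot: [1.0, -0.002, -0.001, -0.0]
ft_force: [0.0, 0.9, -0.8]
width: 0.0501
grip_force: 0.0
```

```bash
python3 - <<'E'
from h import *
print(tool(*(np.array([.498,-.087,.190])-r.read_state()["ee_pos"])))
E
```

```text
[ 0.00369035 -0.00309928  0.08343815]
```

Scaled: 0.083 m / 0.6 = 0.1383, 0.042 m / 0.6 = 0.07.

Request:
jog_arm:
  plan:
    - [[0.005, -0.0033, 0.07, 0, 0.05], [0.005, -0.0033, 0.1383, 0, 0.05], [0.005, -0.0033, 0.1383, 0, 0.01], [0.005, -0.0033, 0.1383, 0, 0.01], [0.005, -0.0033, 0.1383, 0, 0.01], [0.005, -0.0033, 0.1383, 0, 0.01], [0.005, -0.0033, 0.1383, 0, 0.01], [0.005, -0.0033, 0.1383, 0, 0.01], [0.005, -0.0033, 0.1383, 0, 0.01]]
  clamp_n: 4

```text
time: 8.0
ee_pos: [0.4984, -0.0838, 0.1925]
eef_rot: [1.0, 0.001, 0.001, 0.0]
ft_force: [-1.0, 0.0, 5.4]
width: 0.015
grip_force: 4.0
```

Scaled: -0.184 m / 0.6 = -0.3067, -0.159 m / 0.6 = -0.265.

Request:
jog_arm:
  plan:
    - [[-0.0133, -0.0133, 0, 0, 0.01], [-0.0267, -0.03, 0, 0, 0.01], [-0.0433, -0.05, 0, 0, 0.01], [-0.0583, -0.0717, 0, 0, 0.01], [-0.08, -0.1067, 0, 0, 0.01], [-0.0983, -0.145, 0, 0, 0.01], [-0.1133, -0.1833, 0, 0, 0.01], [-0.1233, -0.2233, 0, 0, 0.01], [-0.13, -0.265, 0, 0, 0.01], [-0.1317, -0.3067, 0, 0, 0.01]]

```text
time: 9.0
ee_pos: [0.4167, 0.1017, 0.1911]
eef_rot: [1.0, 0.002, -0.0, 0.0]
ft_force: [1.8, -1.2, -0.1]
width: 0.0148
grip_force: 4.0
```

Still gripped, so I'll continue to about 0.85 rad.

Scaled: -0.19 m / 0.6 = -0.3167, -0.179 m / 0.6 = -0.2983.

Request:
jog_arm:
  plan:
    - [[0.0017, -0.0417, 0, 0, 0.01], [0.0083, -0.0833, 0, 0, 0.01], [0.0183, -0.1233, 0, 0, 0.01], [0.0333, -0.1617, 0, 0, 0.01], [0.0517, -0.2, 0, 0, 0.01], [0.0733, -0.235, 0, 0, 0.01], [0.1, -0.2683, 0, 0, 0.01], [0.1267, -0.2983, 0, 0, 0.01], [0.145, -0.3167, 0, 0, 0.01], [0.145, -0.3167, 0, 0, 0.01]]

```text
time: 10.0
ee_pos: [0.5044, 0.2919, 0.191]
eef_rot: [1.0, 0.002, -0.0, -0.0]
ft_force: [1.6, -1.6, 0.7]
width: 0.015
grip_force: 4.0
```

Request:
jog_arm:
  plan:
    - [[0, 0, 0, 0, 0.05], [0, 0, 0, 0, 0.05], [0, 0, 0, 0, 0.05], [0, 0, 0, 0, 0.05], [0, 0, -0.075, 0, 0.05], [0, 0, -0.1333, 0, 0.07], [0, 0.0833, -0.1333, 0, 0.07], [0, 0.1667, -0.1333, 0, 0.07]]

```text
time: 10.8
ee_pos: [0.5046, 0.1908, 0.2725]
eef_rot: [1.0, 0.003, 0.001, -0.001]
ft_force: [1.4, -1.5, -0.7]
width: 0.0652
grip_force: 0.0
```

```bash
python3 - <<'E'
from h import *
d=r.camera("top");s=r.camera("side")
for c in("top","side"):
  print(c,[(q["p"],np.round(np.array(q["position"])*[640,400])) for l in("magnifier_grip","swing") for q in r.recognise(c,l)])
regs("top","case_1",.046);regs("side","case_1",.046)
a=cv2.resize(d["img"][100:300,130:430,::-1],(600,400));b=cv2.resize(s["img"][160:360,200:500,::-1],(600,400))
cv2.imwrite("pics/c4.png",cv2.resize(np.vstack([a,b]),(450,600)))
E
```

```text
top [(0.8, array([134., 180.])), (0.8, array([134., 181.]))]
side [(0.85, array([282., 301.])), (0.89, array([281., 305.])), (0.31, array([342., 246.]))]
case_1 0.95 ctr 445.2 -44.2 size 135.7 56.7 long-axis deg -6.3
case_1 0.87 ctr 515.0 -564.7 size 137.9 59.6 long-axis deg -29.3
case_1 0.79 ctr 487.4 -280.9 size 133.5 53.8 long-axis deg 14.2
case_1 0.67 ctr 476.7 -148.9 size 133.6 54.0 long-axis deg 7.1
case_1 0.83 ctr 470.0 -122.1 size 132.4 96.5 long-axis deg 12.7
case_1 0.81 ctr 474.0 -255.6 size 120.1 96.3 long-axis deg 12.7
case_1 0.66 ctr 511.4 -536.2 size 158.8 99.7 long-axis deg -29.0
case_1 0.64 ctr 440.6 -20.8 size 137.5 90.4 long-axis deg -7.8
```

View pics/c4.png

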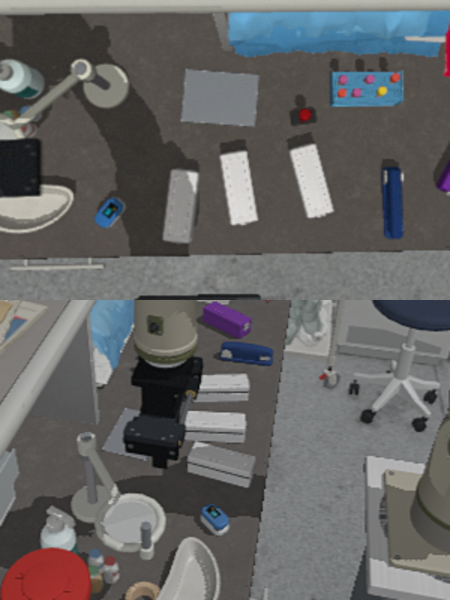

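The magnifier is now swung left, with its grip post at side crop (146,540) and the lens clear of the mat and cases. All three cases are visible and unmoved. Next is case A (left), by top-down grasp.

```bash
cat >> h.py <<'E'
def go(x,y,z,yaw):
    s=r.read_state(); e=R.from_quat(s["eef_rot"]); X=e.apply([1,0,0]); a=np.arctan2(X[1],X[0])
    print("tool shift",np.round(tool(*(np.array([x,y,z])-s["ee_pos"])),4),"turn",round(a-np.deg2rad(yaw),3))
def wrench(n=6):
    F=[];M=[]
    for _ in range(n):
        r.camera("side"); s=r.read_state(); F.append(s["ft_force"]);M.append(R.from_quat(s["eef_rot"]).inv().apply(s["torque"]))
    print("F",np.round(np.mean(F,0),2),"M tool",np.round(np.mean(M,0),3),"sd",np.round(np.std(M,0),3),"z",s["ee_pos"],"w",s["width"],s["grip_force"])
E
python3 - <<'E'
from h import *
wrench();go(.445,-.041,.11,-6.3)
E
```

```text
F [ 0.16 -0.04  0.11] M tool [ 0.038 -0.023 -0.   ] sd [0.017 0.029 0.023] z [0.50497829 0.19039724 0.27147969] w 0.06996861647820796 0.0
tool shift [-0.0607  0.2312  0.1615] turn 0.113
```

Scaled: 0.231 m / 0.6 = 0.385, 0.184 m / 0.6 = 0.3067, 0.11 rad / 1.5708 = 0.07.

Request:
jog_arm:
  plan:
    - [[-0.02, 0.0767, 0, 0.0318, 0.087], [-0.04, 0.1533, 0, 0.07, 0.087], [-0.06, 0.23, 0.0333, 0.07, 0.087], [-0.08, 0.3067, 0.1, 0.07, 0.087], [-0.1017, 0.385, 0.1667, 0.07, 0.087], [-0.1017, 0.385, 0.2417, 0.07, 0.087], [-0.1017, 0.385, 0.27, 0.07, 0.087], [-0.1017, 0.385, 0.27, 0.07, 0.087]]
  clamp_n: 45

```text
time: 12.4
ee_pos: [0.4417, -0.0416, 0.1062]
eef_rot: [0.999, -0.054, -0.003, -0.0]
ft_force: [0.3, 0.2, 0.4]
width: 0.0868
grip_force: 0.0
```

```bash
python3 - <<'E'
from h import *
go(.445,-.041,.011,-6.3)
E
```

```text
tool shift [ 0.0039 -0.0009  0.0951] turn 0.001
```

Scaled: 0.095 m / 0.6 = 0.1583, 0.08 m / 0.6 = 0.1333.

Request:
jog_arm:
  plan:
    - [[0.005, 0, 0.075, 0, 0.087], [0.005, 0, 0.1333, 0, 0.087], [0.005, 0, 0.1583, 0, 0.087], [0.005, 0, 0.1583, 0, 0.03], [0.005, 0, 0.1583, 0, 0.03], [0.005, 0, 0.1583, 0, 0.03], [0.005, 0, 0.1583, 0, 0.03], [0.005, 0, 0.1583, 0, 0.03], [0.005, 0, 0.1583, 0, 0.03], [0.005, 0, 0.1583, 0, 0.03]]
  clamp_n: 50

```text
time: 13.4
ee_pos: [0.4481, -0.0416, 0.0151]
eef_rot: [0.999, -0.054, 0.0, 0.0]
ft_force: [-1.8, -0.4, 6.7]
width: 0.0498
grip_force: 49.9
```

Scaled: -0.13 m / 0.6 = -0.2167, -0.11 m / 0.6 = -0.1833.

Request:
jog_arm:
  plan:
    - [[0, 0, -0.05, 0, 0.03], [0, 0, -0.1167, 0, 0.03], [0.0333, 0, -0.1833, 0, 0.03], [0.0833, 0, -0.2167, 0, 0.03], [0.0833, 0, -0.2167, 0, 0.03]]

```text
time: 13.9
ee_pos: [0.5015, -0.0472, 0.1477]
eef_rot: [0.999, -0.054, 0.003, 0.0]
ft_force: [0.5, 0.5, -2.9]
width: 0.0499
grip_force: 49.8
```

```bash
python3 - <<'E'
from h import *
wrench(4)
E
```

```text
F [-0.32  0.13 -2.45] M tool [ 0.041 -0.033  0.003] sd [0.014 0.047 0.029] z [ 0.49593588 -0.04647989  0.14327422] w 0.04961484207301893 49.847678281366825
```

Request:
jog_arm:
  plan:
    - [[0.0667, 0, 0, 0, 0.03], [0.15, 0, 0, 0, 0.03], [0.0667, 0, 0, 0, 0.03], [0.15, 0, 0, 0, 0.03], [0.0667, 0, 0, 0, 0.03], [0.0167, 0, 0, 0, 0.03], [0, 0, 0, 0, 0.03], [0, 0, 0, 0, 0.03], [0, 0, 0, 0, 0.03]]

```text
time: 15.0
ee_pos: [0.4977, -0.047, 0.145]
eef_rot: [0.999, -0.054, 0.001, 0.001]
ft_force: [0.4, 0.0, -1.4]
width: 0.0496
grip_force: 49.8
```

```bash
python3 - <<'E'
from h import *
wrench(4)
E
```

```text
F [-0.24  0.37 -2.13] M tool [ 0.031 -0.021  0.003] sd [0.019 0.01  0.016] z [ 0.49791818 -0.04669117  0.1448806 ] w 0.04967861798991782 49.84763544984162
```

Request:
jog_arm:
  plan:
    - [[0.05, 0, 0, 0, 0.03], [-0.0333, 0, 0, 0, 0.03], [-0.1, 0, 0, 0, 0.03], [-0.0167, 0, 0, 0, 0.03], [-0.1, 0, 0, 0, 0.03], [-0.0333, 0, 0, 0, 0.03], [-0.0083, 0, 0, 0, 0.03], [0, 0, 0, 0, 0.03], [0, 0, 0, 0, 0.03]]

```text
time: 16.1
ee_pos: [0.4981, -0.0465, 0.1447]
eef_rot: [0.999, -0.053, 0.0, -0.0]
ft_force: [0.6, -0.0, -2.0]
width: 0.0496
grip_force: 49.8
```

```bash
python3 - <<'E'
from h import *
wrench(4)
E
```

```text
F [-0.35 -0.   -1.79] M tool [ 0.043 -0.021  0.016] sd [0.028 0.022 0.03 ] z [ 0.49715911 -0.04661613  0.14465002] w 0.04965047854020145 49.84778570942581
```

Case A weighs about 0.21 kg and its moment did not change, so it is silent. I'll put it back.

Scaled: 0.129 m / 0.6 = 0.215, -0.05 m / 0.6 = -0.0833.

Request:
jog_arm:
  plan:
    - [[-0.0417, 0, 0.0333, 0, 0.03], [-0.0833, 0, 0.1, 0, 0.03], [-0.0833, 0, 0.1667, 0, 0.03], [-0.0833, 0, 0.2, 0, 0.03], [-0.0833, 0, 0.2133, 0, 0.03], [-0.0833, 0, 0.215, 0, 0.03]]

```text
time: 16.9
ee_pos: [0.4475, -0.0412, 0.0155]
eef_rot: [0.999, -0.054, -0.0, -0.0]
ft_force: [0.0, -0.7, -1.6]
width: 0.0495
grip_force: 49.9
```

Request:
jog_arm:
  plan:
    - [[0, 0, 0, 0, 0.087], [0, 0, 0, 0, 0.087], [0, 0, 0, 0, 0.087], [0, 0, 0, 0, 0.087], [0, 0, 0, 0, 0.087], [0, 0, -0.05, 0, 0.087], [0, 0, -0.1167, 0, 0.087], [0, 0, -0.1833, 0, 0.087], [0, 0, -0.2, 0, 0.087]]

```text
time: 17.8
ee_pos: [0.4497, -0.0412, 0.1395]
eef_rot: [0.999, -0.053, 0.003, 0.001]
ft_force: [0.9, -0.0, -1.9]
width: 0.087
grip_force: 0.0
```

```bash
python3 - <<'E'
from h import *
go(.4765,-.147,.125,7.2)
E
```

```text
tool shift [0.0378 0.1023 0.0148] turn -0.233
```

Scaled: 0.102 m / 0.6 = 0.17, 0.09 m / 0.6 = 0.15, -0.233 rad / 1.5708 = -0.1483.

Request:
jog_arm:
  plan:
    - [[0.0317, 0.075, 0, -0.0764, 0.087], [0.06, 0.15, 0, -0.1464, 0.087], [0.0633, 0.17, 0.0083, -0.1483, 0.087], [0.0633, 0.17, 0.0167, -0.1483, 0.087], [0.0633, 0.17, 0.0167, -0.1483, 0.087]]

```text
time: 18.3
ee_pos: [0.4737, -0.1454, 0.1243]
eef_rot: [0.998, 0.063, -0.001, -0.001]
ft_force: [0.4, 0.6, 0.7]
width: 0.0872
grip_force: 0.0
```

```bash
python3 - <<'E'
from h import *
go(.4765,-.147,.011,7.2); regs("top","case_1",.046);regs("side","case_1",.046)
E
```

```text
tool shift [0.0027 0.0021 0.1133] turn -0.0
case_1 0.96 ctr 515.9 -564.6 size 134.3 55.0 long-axis deg -29.5
case_1 0.73 ctr 601.5 218.5 size 370.7 123.0 long-axis deg -61.1
case_1 0.66 ctr 487.4 -280.0 size 135.3 54.3 long-axis deg 14.1
case_1 0.63 ctr 426.8 -21.4 size 86.5 14.1 long-axis deg -7.0
case_1 0.83 ctr 432.7 -256.0 size 109.4 53.0 long-axis deg 71.4
case_1 0.76 ctr 470.5 -124.2 size 132.3 92.2 long-axis deg 12.6
case_1 0.74 ctr 440.9 -18.6 size 132.7 87.0 long-axis deg -5.3
case_1 0.67 ctr 458.0 -514.3 size 70.8 19.5 long-axis deg -82.9
```

A is back on the worktop where it was. Now B.

Scaled: 0.113 m / 0.6 = 0.1883, 0.09 m / 0.6 = 0.15.

Request:
jog_arm:
  plan:
    - [[0.0033, 0.0017, 0.075, 0, 0.087], [0.0033, 0.0017, 0.15, 0, 0.087], [0.0033, 0.0017, 0.1883, 0, 0.087], [0.0033, 0.0017, 0.1883, 0, 0.03], [0.0033, 0.0017, 0.1883, 0, 0.03], [0.0033, 0.0017, 0.1883, 0, 0.03], [0.0033, 0.0017, 0.1883, 0, 0.03], [0.0033, 0.0017, 0.1883, 0, 0.03], [0.0033, 0.0017, 0.1883, 0, 0.03], [0.0033, 0.0017, 0.1883, 0, 0.03]]
  clamp_n: 50

```text
time: 19.5
ee_pos: [0.4771, -0.1478, 0.0133]
eef_rot: [0.998, 0.063, 0.0, 0.0]
ft_force: [-1.5, 0.3, 7.8]
width: 0.0497
grip_force: 49.8
```

Request:
jog_arm:
  plan:
    - [[0, 0, -0.05, 0, 0.03], [0, 0, -0.1167, 0, 0.03], [0.0333, 0, -0.1833, 0, 0.03], [0.0833, 0, -0.2167, 0, 0.03], [0.0833, 0, -0.2167, 0, 0.03]]

```text
time: 20.0
ee_pos: [0.5305, -0.1406, 0.1461]
eef_rot: [0.998, 0.063, 0.003, 0.001]
ft_force: [0.3, 1.1, -2.0]
width: 0.0499
grip_force: 49.8
```

```bash
python3 - <<'E'
from h import *
wrench(4)
E
```

```text
F [-0.64  0.36 -3.03] M tool [ 0.017 -0.055 -0.02 ] sd [0.037 0.043 0.028] z [ 0.52488503 -0.14134826  0.14135265] w 0.04993176367639964 49.77349818684161
```

Request:
jog_arm:
  plan:
    - [[0.0667, 0, 0, 0, 0.03], [0.15, 0, 0, 0, 0.03], [0.0667, 0, 0, 0, 0.03], [0.15, 0, 0, 0, 0.03], [0.0667, 0, 0, 0, 0.03], [0.0167, 0, 0, 0, 0.03], [0, 0, 0, 0, 0.03], [0, 0, 0, 0, 0.03], [0, 0, 0, 0, 0.03]]

```text
time: 21.1
ee_pos: [0.5264, -0.1416, 0.1429]
eef_rot: [0.998, 0.063, 0.0, 0.0]
ft_force: [0.3, -0.1, -2.1]
width: 0.0497
grip_force: 49.8
```

```bash
python3 - <<'E'
from h import *
wrench(4)
E
```

```text
F [ 0.17  0.17 -2.13] M tool [ 0.034 -0.013 -0.027] sd [0.021 0.028 0.018] z [ 0.52684011 -0.1409936   0.1428335 ] w 0.04947323662366526 49.773292215541005
```

Request:
jog_arm:
  plan:
    - [[0.05, 0, 0, 0, 0.03], [-0.0333, 0, 0, 0, 0.03], [-0.1, 0, 0, 0, 0.03], [-0.0167, 0, 0, 0, 0.03], [-0.1, 0, 0, 0, 0.03], [-0.0333, 0, 0, 0, 0.03], [-0.0083, 0, 0, 0, 0.03], [0, 0, 0, 0, 0.03], [0, 0, 0, 0, 0.03]]

```text
time: 22.2
ee_pos: [0.527, -0.1407, 0.1426]
eef_rot: [0.998, 0.063, 0.0, -0.0]
ft_force: [-0.6, -0.5, -2.5]
width: 0.0499
grip_force: 49.8
```

```bash
python3 - <<'E'
from h import *
wrench(4)
E
```

```text
F [-0.59  0.03 -2.23] M tool [ 0.062 -0.029  0.011] sd [0.007 0.016 0.039] z [ 0.52590617 -0.1414881   0.14266463] w 0.049604926001575476 49.77341182529926
```

Case B, about 0.22 kg with no moment change, is silent too. I'll put it back and take C.

Scaled: 0.13 m / 0.6 = 0.2167, 0.129 m / 0.6 = 0.215.

Request:
jog_arm:
  plan:
    - [[-0.0417, 0, 0.0333, 0, 0.03], [-0.0833, 0, 0.1, 0, 0.03], [-0.0833, 0, 0.1667, 0, 0.03], [-0.0833, 0, 0.2, 0, 0.03], [-0.0833, 0, 0.215, 0, 0.03], [-0.0833, 0, 0.2167, 0, 0.03]]

```text
time: 23.0
ee_pos: [0.4767, -0.1476, 0.0128]
eef_rot: [0.998, 0.063, -0.0, 0.0]
ft_force: [0.3, -0.4, -0.6]
width: 0.0496
grip_force: 49.8
```

Request:
jog_arm:
  plan:
    - [[0, 0, 0, 0, 0.087], [0, 0, 0, 0, 0.087], [0, 0, 0, 0, 0.087], [0, 0, 0, 0, 0.087], [0, 0, 0, 0, 0.087], [0, 0, -0.05, 0, 0.087], [0, 0, -0.1167, 0, 0.087], [0, 0, -0.1833, 0, 0.087], [0, 0, -0.2, 0, 0.087]]

```text
time: 23.9
ee_pos: [0.4788, -0.1478, 0.1367]
eef_rot: [0.998, 0.063, 0.003, 0.001]
ft_force: [1.1, 0.4, 0.5]
width: 0.0868
grip_force: 0.0
```

```bash
python3 - <<'E'
from h import *
go(.4875,-.2825,.125,14.2)
E
```

```text
tool shift [-0.0083  0.1346  0.0121] turn -0.122
```

Scaled: 0.134 m / 0.6 = 0.2233, 0.09 m / 0.6 = 0.15, -0.122 rad / 1.5708 = -0.0777.

Request:
jog_arm:
  plan:
    - [[-0.005, 0.075, 0, -0.0382, 0.087], [-0.01, 0.15, 0, -0.0777, 0.087], [-0.0133, 0.2233, 0.0083, -0.0777, 0.087], [-0.0133, 0.2233, 0.0167, -0.0777, 0.087], [-0.0133, 0.2233, 0.0167, -0.0777, 0.087]]

```text
time: 24.4
ee_pos: [0.4846, -0.2819, 0.1211]
eef_rot: [0.992, 0.123, -0.001, -0.001]
ft_force: [-1.4, 0.4, -0.1]
width: 0.0878
grip_force: 0.0
```

```bash
python3 - <<'E'
from h import *
go(.4875,-.2825,.011,14.2); regs("top","case_1",.046);regs("side","case_1",.046)
E
```

```text
tool shift [0.0027 0.0015 0.1101] turn -0.002
case_1 0.83 ctr 476.2 -147.6 size 133.6 53.6 long-axis deg 7.3
case_1 0.69 ctr 445.3 -43.1 size 134.8 55.5 long-axis deg -6.2
case_1 0.65 ctr 515.9 -565.0 size 137.0 60.3 long-axis deg -29.9
case_1 0.62 ctr 539.8 -253.0 size 27.2 19.3 long-axis deg -46.0
case_1 0.71 ctr 469.8 -122.1 size 132.8 96.5 long-axis deg 12.7
case_1 0.65 ctr 477.7 -251.9 size 130.0 90.7 long-axis deg 12.7
case_1 0.61 ctr 440.4 -19.6 size 138.3 87.4 long-axis deg -5.2
case_1 0.46 ctr 462.1 -531.4 size 77.9 31.6 long-axis deg -82.1
```

Scaled: 0.11 m / 0.6 = 0.1833, 0.09 m / 0.6 = 0.15.

Request:
jog_arm:
  plan:
    - [[0.0033, 0.0017, 0.075, 0, 0.087], [0.0033, 0.0017, 0.15, 0, 0.087], [0.0033, 0.0017, 0.1833, 0, 0.087], [0.0033, 0.0017, 0.1833, 0, 0.03], [0.0033, 0.0017, 0.1833, 0, 0.03], [0.0033, 0.0017, 0.1833, 0, 0.03], [0.0033, 0.0017, 0.1833, 0, 0.03], [0.0033, 0.0017, 0.1833, 0, 0.03], [0.0033, 0.0017, 0.1833, 0, 0.03], [0.0033, 0.0017, 0.1833, 0, 0.03]]
  clamp_n: 55

```text
time: 25.6
ee_pos: [0.4881, -0.2819, 0.0133]
eef_rot: [0.992, 0.124, 0.0, 0.0]
ft_force: [-2.3, 2.0, 6.2]
width: 0.0496
grip_force: 55.0
```

Request:
jog_arm:
  plan:
    - [[0, 0, -0.05, 0, 0.03], [0, 0, -0.1167, 0, 0.03], [0, 0, -0.1833, 0, 0.03], [0.05, 0, -0.25, 0, 0.03], [0.0833, 0, -0.2667, 0, 0.03], [0.0833, 0, -0.2667, 0, 0.03]]

```text
time: 26.2
ee_pos: [0.5391, -0.2682, 0.1746]
eef_rot: [0.992, 0.125, 0.002, 0.001]
ft_force: [0.5, 1.2, -4.9]
width: 0.0495
grip_force: 55.0
```

```bash
python3 - <<'E'
from h import *
wrench(4)
E
```

```text
F [-1.    0.08 -4.67] M tool [-0.    -0.038 -0.019] sd [0.027 0.051 0.017] z [ 0.53464789 -0.27006802  0.17109764] w 0.04958831292833369 54.99987213872373
```

Request:
jog_arm:
  plan:
    - [[0.0667, 0, 0, 0, 0.03], [0.15, 0, 0, 0, 0.03], [0.0667, 0, 0, 0, 0.03], [0.15, 0, 0, 0, 0.03], [0.0667, 0, 0, 0, 0.03], [0.0167, 0, 0, 0, 0.03], [0, 0, 0, 0, 0.03], [0, 0, 0, 0, 0.03], [0, 0, 0, 0, 0.03]]

```text
time: 27.3
ee_pos: [0.5361, -0.2698, 0.1726]
eef_rot: [0.992, 0.123, 0.0, 0.0]
ft_force: [-0.7, 0.2, -4.2]
width: 0.0499
grip_force: 55.0
```

```bash
python3 - <<'E'
from h import *
wrench(4)
E
```

```text
F [-0.18 -0.24 -3.74] M tool [ 0.007 -0.039 -0.009] sd [0.021 0.031 0.02 ] z [ 0.5367909  -0.26911273  0.17264054] w 0.04949377113599511 54.99994992278516
```

Request:
jog_arm:
  plan:
    - [[0.05, 0, 0, 0, 0.03], [-0.0333, 0, 0, 0, 0.03], [-0.1, 0, 0, 0, 0.03], [-0.0167, 0, 0, 0, 0.03], [-0.1, 0, 0, 0, 0.03], [-0.0333, 0, 0, 0, 0.03], [-0.0083, 0, 0, 0, 0.03], [0, 0, 0, 0, 0.03], [0, 0, 0, 0, 0.03]]

```text
time: 28.4
ee_pos: [0.537, -0.2688, 0.1725]
eef_rot: [0.992, 0.124, 0.0, -0.0]
ft_force: [-0.0, 0.6, -3.2]
width: 0.0492
grip_force: 55.0
```

```bash
python3 - <<'E'
from h import *
wrench(4); go(.648,-.1135,.2,6)
E
```

```text
F [-0.33 -0.46 -4.01] M tool [-0.022  0.019 -0.021] sd [0.01  0.024 0.025] z [ 0.53563561 -0.27014538  0.17259754] w 0.04917730240339371 54.99986741691828
tool shift [ 0.1473 -0.1244 -0.0275] turn 0.143
```

Case C weighs about 0.4 kg, so it is loaded, but its moment only shifted 0.06 N m. I'll shake it with longer strokes to drive the slug end to end.

The rows are not in the units I measure in: shifts go in shares of 0.6 m and turns go in shares of pi/2 rad. I convert before sending: 0.1 m / 0.6 = 0.1667, -0.05 m / 0.6 = -0.0833.

Request:
jog_arm:
  plan:
    - [[-0.0833, 0, 0, 0, 0.03], [0, 0, 0, 0, 0.03], [0.0833, 0, 0, 0, 0.03], [0.1667, 0, 0, 0, 0.03], [0.0833, 0, 0, 0, 0.03], [0, 0, 0, 0, 0.03], [-0.0583, 0, 0, 0, 0.03], [-0.0917, 0, 0, 0, 0.03], [-0.1083, 0, 0, 0, 0.03], [-0.1133, 0, 0, 0, 0.03], [-0.1133, 0, 0, 0, 0.03]]

```text
time: 29.7
ee_pos: [0.4707, -0.2863, 0.1729]
eef_rot: [0.992, 0.124, 0.0, 0.0]
ft_force: [0.2, -0.6, -4.1]
width: 0.0493
grip_force: 55.0
```

```bash
python3 - <<'E'
from h import *
wrench(6)
E
```

```text
F [-0.24 -0.01 -3.32] M tool [ 0.002 -0.06  -0.015] sd [0.048 0.023 0.036] z [ 0.47085326 -0.28585155  0.1724344 ] w 0.04946455939614557 54.999856101348996
```

Request:
jog_arm:
  plan:
    - [[0.0833, 0, 0, 0, 0.03], [0.1667, 0, 0, 0, 0.03], [0.2167, 0, 0, 0, 0.03], [0.1333, 0, 0, 0, 0.03], [0.05, 0, 0, 0, 0.03], [-0.0333, 0, 0, 0, 0.03], [0.05, 0, 0, 0, 0.03], [0.1333, 0, 0, 0, 0.03], [0.1833, 0, 0, 0, 0.03], [0.2167, 0, 0, 0, 0.03], [0.23, 0, 0, 0, 0.03], [0.23, 0, 0, 0, 0.03]]

```text
time: 31.2
ee_pos: [0.6047, -0.2516, 0.172]
eef_rot: [0.992, 0.124, 0.0, -0.001]
ft_force: [0.2, 0.2, -3.5]
width: 0.0497
grip_force: 55.0
```

```bash
python3 - <<'E'
from h import *
wrench(6)
E
```

```text
F [ 0.1  -0.5  -4.18] M tool [0.002 0.037 0.007] sd [0.025 0.018 0.035] z [ 0.60328209 -0.2534105   0.17277544] w 0.049362201313576645 54.999933606013656
```

The moment now follows the strokes, from −0.060 to +0.037 N m, so the slug slides in C. To be sure it struck the walls, I'll add sideways shakes and one hard x stroke.

Scaled: -0.15 m / 0.6 = -0.25, -0.05 m / 0.6 = -0.0833.

Request:
jog_arm:
  plan:
    - [[0, -0.0833, 0, 0, 0.03], [0, 0, 0, 0, 0.03], [0, -0.0833, 0, 0, 0.03], [0, 0, 0, 0, 0.03], [-0.0833, 0, 0, 0, 0.03], [-0.1667, 0, 0, 0, 0.03], [-0.25, 0, 0, 0, 0.03], [-0.1667, 0, 0, 0, 0.03], [-0.0833, 0, 0, 0, 0.03], [-0.1667, 0, 0, 0, 0.03], [-0.25, 0, 0, 0, 0.03], [-0.25, 0, 0, 0, 0.03]]

```text
time: 32.7
ee_pos: [0.4523, -0.2925, 0.1708]
eef_rot: [0.993, 0.12, -0.003, -0.0]
ft_force: [0.1, -1.9, -3.2]
width: 0.0496
grip_force: 55.0
```

```bash
python3 - <<'E'
from h import *
wrench(6)
E
```

```text
F [ 0.2  -0.34 -3.39] M tool [-0.019 -0.004 -0.006] sd [0.118 0.043 0.024] z [ 0.45932426 -0.28886665  0.17297847] w 0.049487248766216935 54.99957368709147
```

Request:
jog_arm:
  plan:
    - [[0.0833, 0, 0, 0, 0.03], [0.1667, 0, 0, 0, 0.03], [0.25, 0, 0, 0, 0.03], [0.25, 0, 0, 0, 0.03], [0.1667, 0, 0, 0, 0.03], [0.0833, 0, 0, 0, 0.03], [0.1667, 0, 0, 0, 0.03], [0.25, 0, 0, 0, 0.03], [0.25, 0, 0, 0, 0.03], [0.25, 0, 0, 0, 0.03]]

```text
time: 34.0
ee_pos: [0.6055, -0.2503, 0.172]
eef_rot: [0.992, 0.125, 0.0, -0.001]
ft_force: [-0.5, -0.2, -2.9]
width: 0.0496
grip_force: 55.0
```

```bash
python3 - <<'E'
from h import *
wrench(6); go(.648,-.1135,.2,6)
E
```

```text
F [-0.07 -0.24 -3.88] M tool [ 0.001 -0.014 -0.011] sd [0.023 0.024 0.022] z [ 0.60359459 -0.25316532  0.17278768] w 0.04963329773641934 54.99938076362014
tool shift [ 0.0772 -0.1246 -0.0273] turn 0.142
```

Scaled: -0.175 m / 0.6 = -0.2917, -0.02 m / 0.6 = -0.0333, 0.142 rad / 1.5708 = 0.0904.

Request:
jog_arm:
  plan:
    - [[0.0333, -0.05, -0.0167, 0.0318, 0.03], [0.0667, -0.1083, -0.0333, 0.0637, 0.03], [0.1, -0.1667, -0.045, 0.0904, 0.03], [0.1283, -0.2083, -0.045, 0.0904, 0.03], [0.1283, -0.2083, -0.045, 0.0904, 0.03], [0.1283, -0.2917, -0.045, 0.0904, 0.03], [0.1283, -0.2083, -0.045, 0.0904, 0.03], [0.1283, -0.125, -0.045, 0.0904, 0.03], [0.1283, -0.2083, -0.045, 0.0904, 0.03], [0.1283, -0.2917, -0.045, 0.0904, 0.03], [0.1283, -0.2083, -0.045, 0.0904, 0.03], [0.1283, -0.2083, -0.045, 0.0904, 0.03]]

```text
time: 35.5
ee_pos: [0.6479, -0.1192, 0.1992]
eef_rot: [0.999, 0.05, -0.0, 0.002]
ft_force: [0.1, -3.9, -3.9]
width: 0.0499
grip_force: 55.0
```

Request:
jog_arm:
  plan:
    - [[-0.0833, 0, 0, 0, 0.03], [-0.1667, 0, 0, 0, 0.03], [-0.0833, 0, 0, 0, 0.03], [0, 0, 0, 0, 0.03], [-0.0833, 0, 0, 0, 0.03], [-0.1667, 0, 0, 0, 0.03], [-0.2167, 0, 0, 0, 0.03], [-0.25, 0, 0, 0, 0.03], [-0.2667, 0, 0, 0, 0.03], [-0.275, 0, 0, 0, 0.03], [-0.275, 0, 0, 0, 0.03]]

```text
time: 36.6
ee_pos: [0.484, -0.1303, 0.1999]
eef_rot: [0.999, 0.053, 0.0, 0.001]
ft_force: [0.9, -0.3, -3.9]
width: 0.0496
grip_force: 55.0
```

```bash
python3 - <<'E'
from h import *
wrench(10)
E
```

```text
F [ 0.2  -0.19 -3.69] M tool [ 0.025 -0.055 -0.014] sd [0.038 0.025 0.028] z [ 0.48406401 -0.1297414   0.19943992] w 0.049533886850134524 54.991922713816166
```

Request:
jog_arm:
  plan:
    - [[0.0833, 0, 0, 0, 0.03], [0.1667, 0, 0, 0, 0.03], [0.0833, 0, 0, 0, 0.03], [0, 0, 0, 0, 0.03], [0.0833, 0, 0, 0, 0.03], [0.1667, 0, 0, 0, 0.03], [0.2167, 0, 0, 0, 0.03], [0.25, 0, 0, 0, 0.03], [0.2667, 0, 0, 0, 0.03], [0.275, 0, 0, 0, 0.03], [0.275, 0, 0, 0, 0.03]]

```text
time: 38.2
ee_pos: [0.648, -0.1124, 0.1993]
eef_rot: [0.999, 0.053, -0.0, -0.0]
ft_force: [-0.1, -0.2, -4.1]
width: 0.0495
grip_force: 55.0
```

```bash
python3 - <<'E'
from h import *
wrench(10); go(.648,-.1135,.2,6)
E
```

```text
F [ 0.06 -0.01 -3.75] M tool [ 0.016  0.056 -0.002] sd [0.025 0.035 0.029] z [ 0.64788963 -0.11259503  0.19967939] w 0.0496977273178188 54.99590408988297
tool shift [ 0.      0.0009 -0.0003] turn 0.001
```

The end-to-end moment difference is now 0.11 ± 0.014 N m, against about 0.01 for A and B, so C is the rattling case. One last look before handing in.

```bash
python3 - <<'E'
from h import *
d=r.camera("top");s=r.camera("side")
regs("top","case_1",.046);regs("side","case_1",.046)
a=cv2.resize(d["img"][100:300,130:430,::-1],(600,400));b=cv2.resize(s["img"][160:360,200:500,::-1],(600,400))
cv2.imwrite("pics/c5.png",cv2.resize(np.vstack([a,b]),(450,600)))
E
```

```text
case_1 0.68 ctr 408.2 -19.6 size 48.3 13.4 long-axis deg -0.2
case_1 0.66 ctr 515.3 -564.9 size 134.2 58.5 long-axis deg -29.9
case_1 0.95 ctr 660.5 -324.4 size 124.9 72.7 long-axis deg -85.5
case_1 0.86 ctr 442.6 -19.0 size 136.2 86.0 long-axis deg -7.6
case_1 0.81 ctr 471.4 -123.6 size 131.3 91.7 long-axis deg 8.2
case_1 0.77 ctr 511.1 -535.9 size 155.5 94.9 long-axis deg -28.2
```

View pics/c5.png

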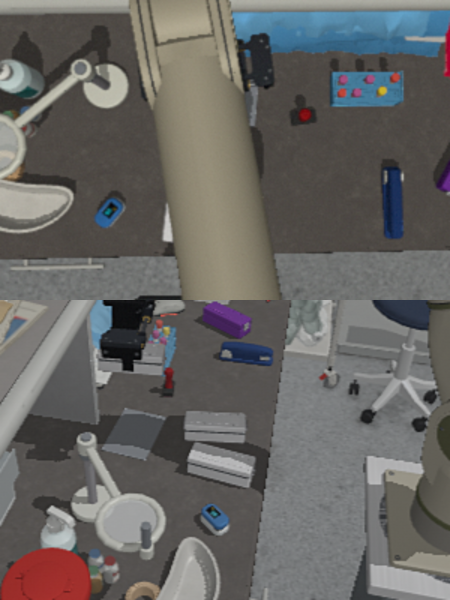

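Case C is held level over the mat (side crop (140,345)). The other two lie flat, the bystanders are unmoved and the magnifier is on the left.

```bash
python3 -c "
from bench import r
print(r.close_job())"
```

```text
the job is handed in; nothing more can be done
None
```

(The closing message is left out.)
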